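# Reset the tripped kiln cut-out by feel

## Robot

A 7-joint arm with a two-finger parallel gripper is mounted at the origin on the work surface. World frame = base frame: x ahead of the robot, y to its left, z up, the work surface at z = 0. Lengths are in m, angles in rad, forces in N, time in s.
With the tool pointing down it reaches from about 0.4 to 0.85 m from the base axis. Payload 10.4 kg.
Tool frame: the origin (TCP) lies at the very end of the fingers, on their centre line; the grasp point (between the pads) lies 19 mm behind it; z points along the fingers, y is the line along which they close (so a half turn about z gives the same grasp; the last joint's range is limited). The gripper opens to 87 mm and grips with 3 to 60 N. Pads are 19 mm wide; open, the fingers measure 117 mm over their backs; the gripper's body (75 mm by 190 mm) begins 51 mm behind the grasp point.
Start: joints at [1.278, 0.332, -0.065, 1.46, 0.022, 1.35, -0.088], TCP at [0.167, -0.602, 0.189] pointing down, gripper open.
Joint ranges: [-2.6, 2.6], [-0.5, 2.12], [-1.47, 1.34], [0.16, 2.42], [-1.27, 4.41], [0.06, 2.06], [-2.6, 2.6]. Speed limits (rad/s): [2.22, 2.22, 2.79, 2.79, 3.14, 3.14, 3.14].

## Interface

Orientations are given as a unit quaternion [x, y, z, w].
In Python, from bench import * gives the robot as it stands.
- The arm moves only by the tool step_arm, never from a script. Its arguments are lists of equal length, an entry for each row: "delta_pos": the shift along the world's x, y, z in units of 25 mm (1.0 is 25 mm), a list of three; "turn": the turn about the world's z in units of 0.12 rad (1.0 is 0.12 rad). In form: {"delta_pos": [[tx, ty, tz], ...], "turn": [turn, ...]}. A call has 1 to 12 rows; each row shifts and turns the commanded pose from where the row before left it; what a row does not reach is not made up. A row lasts 1/10 s, in which the tool goes at most 50 mm and 8.59 degrees, less where a joint would pass 70% of its speed; a pose out of reach is approached as far as the arm can. A call with a number of a shift or a turn outside -1 to 1 is refused whole. A call with a gripper value outside its range is refused whole. "grip" is the closure, from 0 (fully open) to 1 (shut), set as the call begins (left out, the last holds). The fingers move at their own pace and stop on an object; "newtons" is the grip in N (left out, the last holds). Time passes only in rows, so rows that do not move let the fingers close. It gives the time, the measured TCP pose, the force, the opening and the grip force at its end, in the units of the state.
- read_state(): the state, without advancing time (a new reading comes with each control period).
- camera(name): name is "scene" or "top" or "wrist"; returns a dict with "image" (384x512x3 uint8, red, green, blue), "z_map" (384x512 float32, m along the optical axis (not along the pixel's ray), 0 where there is no reading), "mtx" (3x3 intrinsics, pixels), "view" (4x4, takes a point from world to camera coordinates). Camera axes: x right, y up, looking along -z (the intrinsics and any distortion apply to the point x, -y, -z); pixel columns grow to the right and rows downward; lengths in m; the calibration is good to about 2 mm. A picture is of the moment at which its call begins.
- close_job(): hands the job in; it is judged then, once.
The state is a dict: "time": time; "joint_positions": joint angles; "joint_vel": joint speeds; "joint_torque": joint torques, N m; "ee_pos": TCP position; "eef_rot": TCP orientation; "ft_force": force on the tool from outside, world axes, zero at the start; "torque": the same for the moment, N m; "width": finger opening in m; "grip_force": force on a finger pad.
Only numpy, scipy, OpenCV 4.12 (cv2) and the standard library are available. Lean on these libraries where they do the work, as an engineer would, in place of code of your own. Each camera call takes 0.05 s, during which the arm holds its last target. There are 200 camera calls.

## Task

The kiln controller's over-temperature cut-out has tripped. Take the push rod from the drilled firebrick, feel along inside the slot in the controller's sloping front until the rod's tip drops into the hidden reset well, and push the button in it fully home. Then stand the rod back in its hole in the firebrick, and leave the tumbler, hammer and loose brick where they are.

Things in the scene. Friction and masses are not known exactly. Their poses are not given: they have to be found in the camera images.
- controller: Fixed grey sheet-steel desk case, 240 mm wide (its y), 170 mm deep (its x), origin at the centre of its underside, z up; may stand a little turned. Its panel slopes up at 30 degrees from 60 mm height at the front edge (-x, towards the robot) to 158 mm at the rear; the panel's outward normal in the case frame is (-0.5, 0, 0.866). Display, switch and vent stripes are look only.
- slot (a point): Centre of the slot's mouth at the sloping panel's outer surface, 16 mm before (-x) and 100 mm above the case's origin, axes as the case's. Slot 14 mm wide (up the slope), 100 mm long (along the case's y), lips folded 14 mm inward. Square behind it, 42 mm below the panel's outer surface, lie the hard flat fronts of a closed row of modules, parallel to the panel. One holds the reset well.
- reset_button (a joint): Button at the bottom of the reset well: a round hole, 14 mm wide, 14 mm deep, square to the panel, mid-width of the slot; how far along (up to 35 mm either side of the slot's centre) differs each time and is hidden. Travel 7 mm into the well: up to 0.001 = tripped, its face about 14 mm below the module fronts; 0.007 = fully home. Resists with a steady 5 N, no spring, stays where left.
- rod: Loose push rod, about 90 g: square wooden handle 20 x 20 mm (sides face the rod's x and y), rounded edges; brass ferrule of 19 mm diameter, 4 mm high; below it a steel shank of 6 mm diameter, round end. Origin at the ferrule's underside, z towards the handle's end; handle from z = 4 to 70 mm, tip at -82 mm. It starts upright in the firebrick's hole, ferrule resting on the brick.
- rod_tip (a point): End point of the rod's shank, 82 mm below the rod's origin.
- stand: Fixed firebrick piece 114 x 64 mm (its x, y), 90 mm high, origin at the centre of its underside, with one vertical through hole of 13 mm diameter in the middle.
- stand_hole (a point): Centre of the hole's mouth in the brick's top face, 90 mm above the bench.
- tumbler: Bystander: steel tumbler, 74 mm across the rim, 110 mm high, origin under its base.
- hammer: Bystander: hammer lying on the bench.
- brick: Bystander: loose half firebrick 114 x 114 x 64 mm, origin at the centre of its underside.
Not all that is in view belongs to the job. What is meant by the rod is not black, orange or purple, and is the larger of those in its own colour.

How it is judged:
On the way, in this order (a step that is already met when the one before it is completed fails the run):
1. the rod is out of the firebrick with its tip inside the controller's slot (z of rod_tip in the frame of slot below -0.01 m and x of rod_tip in the frame of slot between -0.01 and 0.05 m and y of rod_tip in the frame of slot between -0.055 and 0.055 m), for 0.1 s.
2. the reset button is pushed fully home with the rod (value of joint reset_button above 0.006 m and z of rod_tip in the frame of slot below -0.03 m), for 0.1 s.
At the end, for the whole second after the job is handed in: The button is at least 6 mm in (travel 7 mm); the rod stands at rest in the firebrick's hole, its ferrule down on the brick (origin within 9 mm of the hole's mouth, 7 mm sideways) and upright within 0.1 rad; tumbler, hammer and brick within 30 mm of where they were, the tumbler upright (value of joint reset_button above 0.006 m and horizontal distance between rod and stand_hole below 0.007 m and distance between rod and stand_hole below 0.009 m and angle between rod's own z axis and vertical below 0.1 rad and linear speed of rod below 0.02 m/s and distance of each of tumbler, hammer, brick from where it was at the start of the episode below 0.03 m and angle between tumbler's own z axis and vertical below 0.2 rad); the robot touches nothing.
It fails at once if a bystander is knocked out of place (distance of any of tumbler, hammer, brick from where it was at the start of the episode above 0.03 m).
It also fails if it takes over 72 s, if anything falls off the work surface, if the arm or the gripper's body presses on something with over 40 N, if the wrist force passes 120 N, or if a joint passes its speed limit or range.

## Working session

There is one attempt and no reset: what is moved stays moved. The work goes in short steps, Python scripts to look and compute and a tool call to move; the robot and the scene stay as the last step left them, time stands still between calls to the robot, and variables do not carry over. Pictures are saved under pics/ and viewed, at most 10 in all, crops included, and the job is handed in when it is done.

Besides the shell and the picture viewer there is one more tool, called after ">>>" by a JSON object that holds its "name" and its "arguments", one argument or row to a line. step_arm: Moves the arm, as the interface text tells. Shifts and turns lie within -1 to 1; 1 stands for 25 mm of shift or 0.12 rad of turn. Its arguments: {"type":"object","properties":{"delta_pos":{"type":"array"},"turn":{"type":"array"},"grip":{"type":"number"},"newtons":{"type":"number"}},"required":["delta_pos","turn"]}

```bash
mkdir -p pics; cat > h.py <<'E'
from bench import *
import numpy as np, cv2
def pts(c):
    z=c["z_map"];h,w=z.shape;u,v=np.meshgrid(np.arange(w),np.arange(h));K=c["mtx"]
    x=(u-K[0,2])/K[0,0]*z;y=(v-K[1,2])/K[1,1]*z
    P=np.stack([x,-y,-z,np.ones_like(z)],-1)@np.linalg.inv(c["view"]).T
    return P[...,:3]
def snap(n,f,crop=None,s=1):
    c=camera(n);np.savez(f"pics/{f}.npz",**c);im=c["image"][...,::-1]
    if crop: a,b,d,e=crop;im=im[b:e,a:d]
    cv2.imwrite(f"pics/{f}.png",cv2.resize(im,None,fx=s,fy=s,interpolation=cv2.INTER_CUBIC));return c
E
python3 - <<'E'
from h import *
for n in("scene","top"):
    c=snap(n,n,s=1.5); print(n,c["mtx"].round(1).tolist(),np.linalg.inv(c["view"]).round(3).tolist())
print(read_state())
E
```

```text
scene [[363.5, 0.0, 256.1], [0.0, 363.5, 190.0], [0.0, 0.0, 1.0]] [[0.684, -0.445, 0.577, 1.057], [0.729, 0.438, -0.527, -0.515], [-0.018, 0.781, 0.624, 0.623], [0.0, 0.0, 0.0, 1.0]]
top [[408.6, 0.0, 258.7], [0.0, 408.6, 189.5], [0.0, 0.0, 1.0]] [[-0.008, 0.99, -0.141, 0.346], [-1.0, -0.006, 0.011, -0.025], [0.01, 0.141, 0.99, 1.34], [0.0, 0.0, 0.0, 1.0]]
{'time': 0.1, 'joint_positions': array([ 1.27840465,  0.3328477 , -0.06469364,  1.4608207 ,  0.02159897,
        1.34990002, -0.08849911]), 'joint_vel': array([-3.85590402e-05, -1.94829817e-04, -1.11039067e-03, -1.18963925e-03,
       -3.60909916e-04,  6.94942661e-04,  2.04500670e-03]), 'joint_torque': array([ 1.94459652e-03, -6.24542856e+01,  2.51632661e-02, -3.90719426e+01,
       -6.12480612e-02,  3.65888339e-02,  1.01167279e-05]), 'ee_pos': array([ 0.16647393, -0.60203201,  0.18812663]), 'eef_rot': array([ 9.90914262e-01,  1.34493555e-01, -1.14125893e-04, -6.29980567e-04]), 'ft_force': array([ 0.36357194,  0.1775313 , -0.10881834]), 'torque': array([ 0.00333849, -0.02557408, -0.02224085]), 'grip_force': 0.0, 'width': 0.08722376306080486}
```

View pics/scene.png

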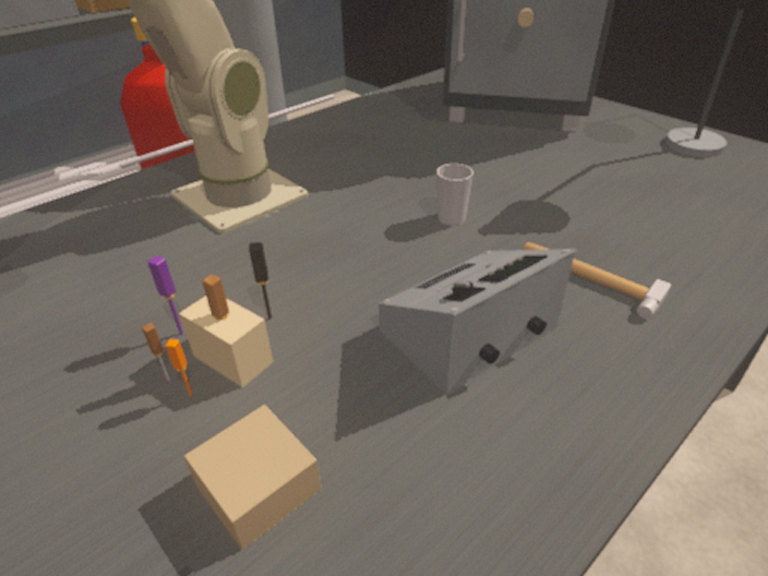

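View pics/top.png

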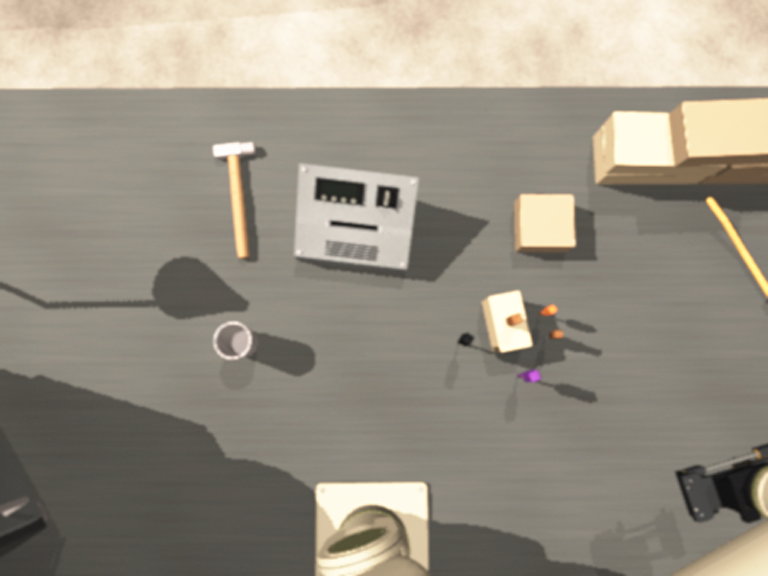

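The scene view shows the desk-case with its slot around (462,290). The firebrick at (228,335) holds a brown-handled rod at (215,297).

Candidates in the scene picture: brown in the brick (215,297), small brown (152,338), orange (176,355), purple (161,277), black (259,262). Black, orange and purple are excluded. Of the two browns the larger is the one in the brick, so I choose (215,297), and I'll check it in a close crop.

```bash
python3 - <<'E'
from h import *
out=[]
for n,cr in(("scene",(85,150,195,280)),("top",(295,180,400,270))):
    c=dict(np.load(f"pics/{n}.npz"));a,b,d,e=cr
    im=cv2.resize(c["image"][b:e,a:d,::-1],(400,int(400*(e-b)/(d-a))),interpolation=cv2.INTER_CUBIC);out.append(cv2.copyMakeBorder(im,0,500-im.shape[0],0,0,0))
cv2.imwrite("pics/crop1.png",np.hstack(out))
c=dict(np.load("pics/top.npz"));P=pts(c);im=c["image"]
def rep(name,m):
    p=P[m];print(name,m.sum(),"mean",p.mean(0).round(4),"min",p.min(0).round(3),"max",p.max(0).round(3))
    return p
V,U=np.mgrid[:384,:512]
def box(a,b,d,e):return (U>=a)&(U<d)&(V>=b)&(V<e)
h=P[...,2]
st=box(310,185,365,245)&(abs(h-.09)<.006);rep("standtop",st)
r=cv2.minAreaRect(P[st][:,:2].astype(np.float32)*1000);print(r)
rep("rod",box(310,185,365,245)&(h>.14))
for n,b in dict(black=(303,218,318,234),purple=(345,243,362,257),orange=(358,200,374,213),brown=(365,215,378,228)).items():
    rep(n,box(*b)&(h>.03))
cs=box(185,95,290,190)&(h>.05);p=rep("case",cs);A=np.c_[p[:,:2],np.ones(len(p))]
k=np.linalg.lstsq(A,p[:,2],rcond=None)[0];res=abs(A@k-p[:,2])<.004;k=np.linalg.lstsq(A[res],p[res,2],rcond=None)[0]
print("plane",k,"slope",np.degrees(np.arctan(np.hypot(*k[:2]))),"yaw",np.arctan2(k[1],k[0]))
r=cv2.minAreaRect(p[:,:2].astype(np.float32)*1000);print(r,cv2.boxPoints(r))
g=cv2.cvtColor(im,cv2.COLOR_RGB2GRAY)
sl=box(215,143,256,157)&(g<90);q=rep("slot",sl);print(U[sl].min(),U[sl].max(),V[sl].min(),V[sl].max())
rep("tumbler",box(140,212,170,242)&(h>.09))
c2=dict(np.load("pics/scene.npz"));P2=pts(c2);
m=(P2[...,2]>.08)&(P2[...,2]<.2)&(V>175)&(V<260)&(U<190)
for rr,n in(((130,180,156,215),"rod"),((98,210,110,240),"smallbrown")):
    mm=box(*rr)&(c2["image"][...,0]>c2["image"][...,2]*1.8)&(P2[...,2]>.095 if n=="rod" else True);p=P2[mm];print(n,len(p),p.mean(0).round(4),p.min(0).round(3),p.max(0).round(3))
E
```

```text
standtop 694 mean [ 0.4458 -0.285   0.09  ] min [ 0.385 -0.364  0.084] max [ 0.508 -0.246  0.096]
((451.14935302734375, -309.5790100097656), (113.6368408203125, 114.52104949951172), 11.239826202392578)
rod 110 mean [ 0.4199 -0.2194  0.3055] min [ 0.346 -0.297  0.141] max [ 0.458 -0.025  1.34 ]
black 70 mean [ 0.4069 -0.1878  0.1404] min [ 0.395 -0.201  0.09 ] max [ 0.419 -0.178  0.156]
purple 92 mean [ 0.3358 -0.2944  0.2122] min [ 0.324 -0.327  0.035] max [ 0.346 -0.025  1.34 ]
orange 46 mean [ 0.4676 -0.3665  0.0955] min [ 0.459 -0.376  0.037] max [ 0.477 -0.36   0.114]
brown 49 mean [ 0.4165 -0.3693  0.1218] min [ 0.346 -0.386  0.03 ] max [ 0.425 -0.025  1.34 ]
case 4849 mean [0.6598 0.0308 0.1199] min [ 0.346 -0.098  0.05 ] max [0.76 0.16 1.34]
plane [-0.10772035 -0.09825713  0.190046  ] slope 8.295370511121307 yaw -2.402105195689351
((552.471923828125, 45.854103088378906), (240.62855529785156, 391.9100341796875), 82.67658233642578) [[342.77896 -48.50032]
 [731.49194 -98.45709]
 [762.1649  140.20853]
 [373.4519  190.1653 ]]
slot 64 mean [0.6564 0.0347 0.0584] min [ 0.649 -0.012  0.05 ] max [0.664 0.081 0.066]
221 250 148 152
tumbler 150 mean [0.4097 0.2718 0.1375] min [ 0.346 -0.025  0.09 ] max [0.445 0.309 1.34 ]
rod 310 [ 0.4558 -0.2901  0.1353] [ 0.44  -0.515  0.095] [ 1.057 -0.278  0.623]
smallbrown 139 [ 0.425  -0.3813  0.0898] [ 0.415 -0.387  0.056] [ 0.429 -0.375  0.113]
```

View pics/crop1.png

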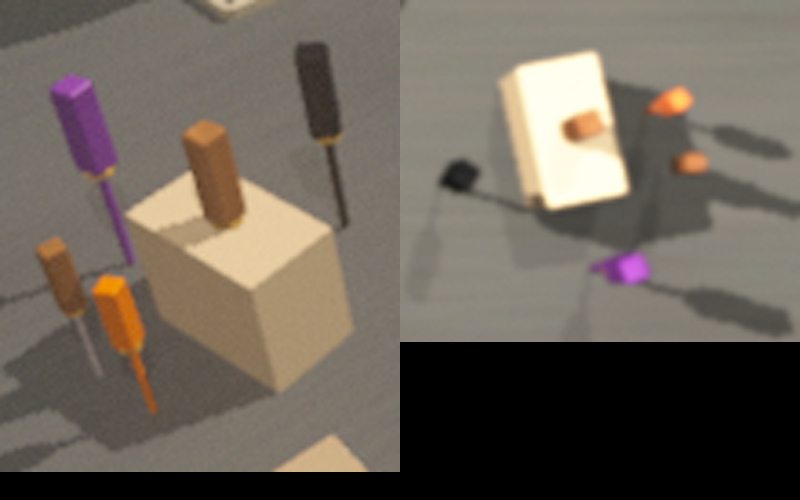

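The crop confirms the choice: a large brown handle stands in the firebrick, and the other brown one at (60,280) is clearly smaller. I'll refine the poses with invalid depth masked out.

```bash
cat > m.py <<'E'
from h import *
V,U=np.mgrid[:384,:512]
def box(a,b,d,e):return (U>=a)&(U<d)&(V>=b)&(V<e)
def rect(name,m,P):
    m=m.astype(np.uint8);n,l,s,_=cv2.connectedComponentsWithStats(m);m=l==1+np.argmax(s[1:,4]);p=P[m]
    r=cv2.minAreaRect(p[:,:2].astype(np.float32)*1000);print(name,m.sum(),"rect c",np.round(r[0],1),np.round(r[1],1),round(r[2],1),"mean",p.mean(0).round(4),"z",p[:,2].min().round(3),p[:,2].max().round(3));return p
E
python3 - <<'E'
from m import *
c=dict(np.load("pics/top.npz"));P=pts(c);h=P[...,2];ok=c["z_map"]>0
st=ok&box(310,185,365,245)&(abs(h-.09)<.006);rect("standtop",st,P)
rect("rodtop",ok&box(310,185,365,245)&(h>.15),P)
rect("purple",ok&box(345,243,362,257)&(h>.03),P);rect("black",ok&box(303,218,318,234)&(h>.03),P)
rect("tumbler",ok&box(140,212,170,242)&(h>.1),P)
cs=ok&box(185,95,290,190)&(h>.05)&(h<.2);p=rect("case",cs,P)
m=np.ones(len(p),bool);A=np.c_[p[:,:2],np.ones(len(p))]
for _ in range(5):
    k=np.linalg.lstsq(A[m],p[m,2],rcond=None)[0];m=abs(A@k-p[:,2])<.005
print("plane",k,m.sum(),"slope",np.degrees(np.arctan(np.hypot(*k[:2]))),"yaw",np.arctan2(k[1],k[0]))
r=cv2.minAreaRect(p[m][:,:2].astype(np.float32)*1000);print(r);print(cv2.boxPoints(r))
# slot pixels -> panel plane
g=cv2.cvtColor(c["image"],cv2.COLOR_RGB2GRAY);sl=box(212,140,260,160)&(g<100)
T=np.linalg.inv(c["view"]);K=c["mtx"];d=np.stack([(U[sl]-K[0,2])/K[0,0],-(V[sl]-K[1,2])/K[1,1],-np.ones(sl.sum())],-1)@T[:3,:3].T
o=T[:3,3];t=(o[2]-k[0]*o[0]-k[1]*o[1]-k[2])/(d@np.array([k[0],k[1],-1]));q=o+t[:,None]*d
print("slot",len(q),q.mean(0),cv2.minAreaRect(q[:,:2].astype(np.float32)*1000))
c2=dict(np.load("pics/scene.npz"));P2=pts(c2);i2=c2["image"].astype(int);ok2=c2["z_map"]>0
mm=box(130,178,158,218)&ok2&(i2[...,0]>i2[...,2]*1.9)&(P2[...,2]>.097);p=rect("rod scene",mm,P2)
for lo in np.arange(.1,.165,.015):
    s=p[(p[:,2]>lo)&(p[:,2]<lo+.015)]; print(lo,s.mean(0).round(4),s.min(0).round(3),s.max(0).round(3))
rect("stand scene",box(115,190,185,260)&ok2&(abs(P2[...,2]-.09)<.004),P2)
E
```

```text
standtop 689 rect c [ 446.4 -285.5] [113.7  65.3] 11.4 mean [ 0.4456 -0.2844  0.0899] z 0.084 0.096
rodtop 50 rect c [ 446.4 -285.3] [19.2 19.1] 17.6 mean [ 0.4465 -0.2851  0.1587] z 0.153 0.165
purple 86 rect c [ 335.4 -316.5] [19.7 19.6] 22.2 mean [ 0.3351 -0.3132  0.1335] z 0.035 0.157
black 70 rect c [ 407.8 -189.9] [19.9 20.4] 55.6 mean [ 0.4069 -0.1878  0.1404] z 0.09 0.156
tumbler 104 rect c [410.6 273.9] [70.9 69.1] 89.7 mean [0.4109 0.2773 0.1082] z 0.1 0.117
case 4811 rect c [660.9  31.8] [240.8 172.8] 82.8 mean [0.6623 0.0313 0.1102] z 0.05 0.164
plane [ 0.58014765 -0.07289879 -0.27118926] 4005 slope 30.315244074970185 yaw -0.1250004423582423
((660.5567016601562, 31.79986572265625), (240.33995056152344, 172.2774658203125), 82.63981628417969)
[[559.73315 -76.34503]
 [730.5912  -98.41489]
 [761.38025 139.94476]
 [590.5222  162.01462]]
slot 69 [0.64582302 0.03238082 0.10112293] ((645.8618774414062, 32.43414306640625), (90.80589294433594, 6.359628200531006), 82.82487487792969)
rod scene 300 rect c [ 449.8 -288.1] [21.2 16.9] 14.8 mean [ 0.4539 -0.2895  0.1338] z 0.097 0.162
0.1 [ 0.4546 -0.2899  0.107 ] [ 0.442 -0.297  0.101] [ 0.462 -0.279  0.114]
0.115 [ 0.4547 -0.29    0.1225] [ 0.441 -0.297  0.115] [ 0.461 -0.278  0.13 ]
0.13 [ 0.4547 -0.2894  0.1374] [ 0.443 -0.297  0.13 ] [ 0.46  -0.278  0.145]
0.14500000000000002 [ 0.4545 -0.2897  0.1532] [ 0.441 -0.297  0.145] [ 0.46  -0.278  0.16 ]
0.16 [ 0.4486 -0.2874  0.161 ] [ 0.441 -0.297  0.16 ] [ 0.457 -0.279  0.162]
stand scene 889 rect c [ 447.4 -286. ] [117.8  65.8] 11.0 mean [ 0.4581 -0.2896  0.0907] z 0.086 0.094
```

Poses found, in metres and world axes:
- **Rod:** (0.4465, -0.2855), yaw about 16°. The gripper's closing axis already matches it.
- **Slot:** about (0.6455, 0.0335, 0.100), case yaw -0.128 rad.

The tool always points down, so I'll tilt the rod in the grip by levering its tip in the brick's hole.

>>> {"name": "step_arm", "arguments": {
  "delta_pos": [
    [0.9,1,0.1],
    [0.9,1,0.1],
    [0.9,1,0.1],
    [0.9,1,0.1],
    [0.9,1,0],
    [0.9,1,0],
    [0.9,1,0],
    [0.9,1,0],
    [0.9,1,0],
    [0.9,1,0]
  ],
  "turn": [0,0,0,0,0,0,0,0,0,0],
  "grip": 0
}}

```text
time: 1.1
ee_pos: [0.3922, -0.3512, 0.1986]
eef_rot: [0.991, 0.134, -0.0, -0.0]
ft_force: [0.0, -0.5, -0.2]
width: 0.0873
grip_force: 0.0
```

>>> {"name": "step_arm", "arguments": {
  "delta_pos": [
    [0.73,0.88,0],
    [0.73,0.88,0],
    [0.71,0.87,0],
    [0,0,-0.6],
    [0,0,-0.9],
    [0,0,-0.9],
    [0,0,-0.8],
    [0,0,-0.3],
    [0,0,0],
    [0,0,0]
  ],
  "turn": [0,0,0,0,0,0,0,0,0,0]
}}

```text
time: 2.1
ee_pos: [0.4463, -0.2869, 0.1122]
eef_rot: [0.991, 0.134, 0.0, 0.0]
ft_force: [-0.1, -0.1, 0.1]
width: 0.087
grip_force: 0.0
```

>>> {"name": "step_arm", "arguments": {
  "delta_pos": [
    [0,0,0],
    [0,0,0],
    [0,0,0],
    [0,0,0],
    [0,0,0],
    [0,0,0],
    [0,0,0],
    [0,0,0]
  ],
  "turn": [0,0,0,0,0,0,0,0],
  "grip": 1,
  "newtons": 15
}}

```text
time: 2.9
ee_pos: [0.4458, -0.2866, 0.1113]
eef_rot: [0.991, 0.134, 0.0, 0.0]
ft_force: [-0.1, -0.2, -0.1]
width: 0.0305
grip_force: 0.0
```

>>> {"name": "step_arm", "arguments": {
  "delta_pos": [
    [0,0,0],
    [0,0,0],
    [0,0,0],
    [0,0,0],
    [0,0,0.4],
    [0,0,0.6],
    [0,0,0.6],
    [0,0,0.6],
    [0,0,0.5],
    [0,0,0.26],
    [0,0,0],
    [0,0,0]
  ],
  "turn": [0,0,0,0,0,0,0,0,0,0,0,0]
}}

```text
time: 4.1
ee_pos: [0.4456, -0.2866, 0.1849]
eef_rot: [0.991, 0.134, -0.0, -0.0]
ft_force: [0.6, -0.3, -0.8]
width: 0.0197
grip_force: 15.0
```

```bash
python3 - <<'E'
from h import *
c=snap("scene","lift",(85,130,205,270),4)
s=read_state();print(s["ee_pos"],s["width"],s["grip_force"],s["ft_force"])
E
```

```text
[ 0.44547584 -0.28649518  0.18467045] 0.020052782324545305 14.995420128107071 [-0.22200368  0.89275351 -1.60663548]
```

View pics/lift.png

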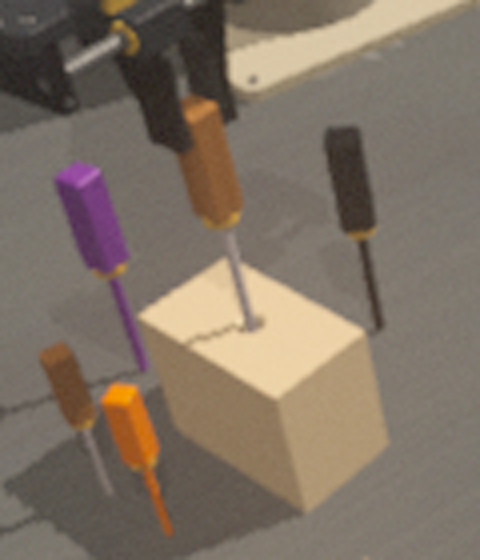

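The big brown rod is held square in the grip, and its tip is still just inside the hole at (255,322). Next I turn to the case's yaw and lever the rod over in the grip.

>>> {"name": "step_arm", "arguments": {
  "delta_pos": [
    [0,0,0],
    [0,0,0],
    [0,0,0],
    [0,0,0],
    [0,0,0],
    [0,0,0]
  ],
  "turn": [-0.8,-0.9,-0.9,-0.73,0,0],
  "newtons": 10
}}

```text
time: 4.75
ee_pos: [0.4456, -0.2865, 0.1849]
eef_rot: [0.998, -0.063, -0.0, -0.0]
ft_force: [-0.3, 0.8, -0.9]
width: 0.02
grip_force: 10.0
```

>>> {"name": "step_arm", "arguments": {
  "delta_pos": [
    [-0.28,0.036,-0.02],
    [-0.42,0.054,-0.056],
    [-0.413,0.053,-0.092],
    [-0.4,0.052,-0.128],
    [-0.393,0.051,-0.16],
    [-0.444,0.057,-0.24],
    [0,0,0],
    [0,0,0]
  ],
  "turn": [0,0,0,0,0,0,0,0]
}}

```text
time: 5.55
ee_pos: [0.3868, -0.2791, 0.168]
eef_rot: [0.998, -0.065, -0.0, 0.0]
ft_force: [0.7, -0.3, -0.8]
width: 0.02
grip_force: 10.0
```

```bash
python3 - <<'E'
from h import *
c=snap("scene","tilt",(85,130,205,270),4)
s=read_state();print(s["ee_pos"],s["eef_rot"],s["width"],s["grip_force"],s["ft_force"])
E
```

```text
[ 0.38719524 -0.27913651  0.16812344] [ 9.97895178e-01 -6.48474626e-02  5.31948858e-05  1.31901708e-04] 0.02013602222060152 9.998411536216736 [-0.32316633  0.14519332 -0.9097699 ]
```

View pics/tilt.png

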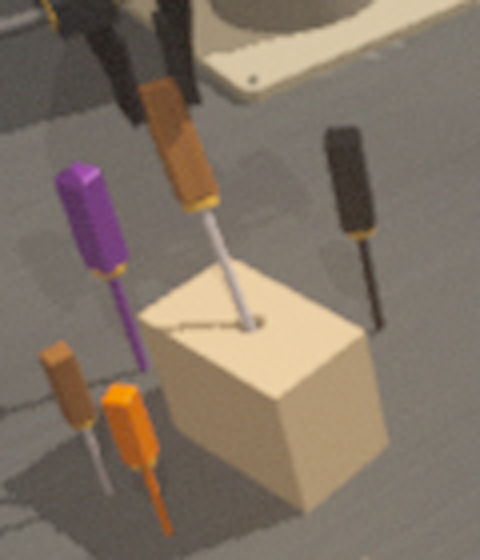

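The rod is now leaning about 30° in the grip, with its tip still in the hole at (250,325). I'll measure the lean from depth.

```bash
cat > ax.py <<'E'
from m import *
def axis(c,bx):
    P=pts(c);i=c["image"].astype(int);m=box(*bx)&(c["z_map"]>0)&(i[...,0]>i[...,2]*1.7)&(i[...,0]>70)
    n,l,s,_=cv2.connectedComponentsWithStats(m.astype(np.uint8));m=l==1+np.argmax(s[1:,4]);p=P[m];p=p[abs(p-np.median(p,0)).max(1)<.06]
    u=np.linalg.svd(p-p.mean(0))[2][0];u*=np.sign(u[2]);a=-.1285;R=np.array([[np.cos(a),np.sin(a)],[-np.sin(a),np.cos(a)]])
    l=R@u[:2];print(len(p),p.mean(0).round(4),"axis",u.round(3),"tilt case x,y deg",np.degrees(np.arctan2(l,u[2])).round(1))
    V_,U_=np.where(m);L=cv2.fitLine(np.c_[U_,V_].astype(np.float32),cv2.DIST_L2,0,.01,.01).ravel();print("img angle",L.round(3))
    return L
def imgdir(c,p,u):
    q=[]
    for s in(0,.05):
        x=c["view"]@np.r_[p+s*u,1];K=c["mtx"];q.append([K[0,0]*x[0]/-x[2]+K[0,2],K[1,1]*-x[1]/-x[2]+K[1,2]])
    d=np.subtract(q[1],q[0]);return q[0],d/np.linalg.norm(d)
E
python3 - <<'E'
from ax import *
c=dict(np.load("pics/tilt.npz"));axis(c,(118,146,142,186))
g=np.array([.3872,-.2791,.187])
for t in(26,28,30,32):
    t=np.radians(t);u=np.array([-np.sin(t)*.9917,np.sin(t)*.128,np.cos(t)])
    print(imgdir(c,g,u),(g-.122*u).round(4))
E
```

```text
336 [ 0.4081 -0.2838  0.1901] axis [-0.413  0.056  0.909] tilt case x,y deg [-24.6   0.2]
img angle [  0.362   0.932 129.228 165.694]
([np.float64(126.89939290900548), np.float64(161.8526940585609)], array([-0.36775907, -0.92992111])) [ 0.4402 -0.2859  0.0773]
([np.float64(126.89939290900548), np.float64(161.8526940585609)], array([-0.37372039, -0.92754141])) [ 0.444  -0.2864  0.0793]
([np.float64(126.89939290900548), np.float64(161.8526940585609)], array([-0.37963292, -0.9251372 ])) [ 0.4477 -0.2869  0.0813]
([np.float64(126.89939290900548), np.float64(161.8526940585609)], array([-0.38551074, -0.92270335])) [ 0.4513 -0.2874  0.0835]
```

```bash
cat >> ax.py <<'E'
def onplane(c,px,g,n=np.array([.1281,.9917,0])):
    T=np.linalg.inv(c["view"]);K=c["mtx"];o=T[:3,3];out=[]
    for u,v in px:
        d=T[:3,:3]@np.array([(u-K[0,2])/K[0,0],-(v-K[1,2])/K[1,1],-1]);out.append(o+d*(n@(g-o))/(n@d))
    return np.array(out)
E
python3 - <<'E'
from ax import *
c=dict(np.load("pics/tilt.npz"));g=np.array([.3872,-.2791,.187])
q=onplane(c,[(85+162/4,130+83/4),(85+204/4,130+206/4),(85+248/4,130+320/4)],g);print(q.round(4))
for a,b in((0,1),(1,2),(0,2)):
    d=q[a]-q[b];print(np.linalg.norm(d),np.degrees(np.arctan2(-d[0]*.9917+d[1]*.128,d[2])))
E
```

```text
[[ 0.4034 -0.2812  0.2235]
 [ 0.4192 -0.2832  0.1534]
 [ 0.4466 -0.2868  0.0909]]
0.07184496105581596 12.786199969393207
0.06835564263869494 23.833668833141704
0.13954989739379292 18.17200894986213
```

>>> {"name": "step_arm", "arguments": {
  "delta_pos": [
    [0,0,0],
    [0,0,0],
    [0,0,0.5],
    [0,0,0.8],
    [0,0,0.5],
    [0,0,0],
    [0,0,0]
  ],
  "turn": [0,0,0,0,0,0,0],
  "newtons": 40
}}

```text
time: 6.3
ee_pos: [0.3872, -0.2791, 0.2129]
eef_rot: [0.998, -0.065, 0.0, 0.0]
ft_force: [0.6, 0.7, -0.9]
width: 0.0195
grip_force: 40.0
```

```bash
python3 - <<'E'
from ax import *
c=snap("scene","up",(85,110,185,230),5)
s=read_state();e=s["ee_pos"];print(e,s["width"])
im=cv2.imread("pics/up.png")
def pr(p):
    x=c["view"]@np.r_[p,1];K=c["mtx"];return int(5*(K[0,0]*x[0]/-x[2]+K[0,2]-85)+2),int(5*(-K[1,1]*x[1]/-x[2]+K[1,2]-110)+2)
g=e+[0,0,.019];cv2.circle(im,pr(g),4,(0,255,0),1);cv2.circle(im,pr(e),4,(0,255,255),1)
u=np.array([-.5*.9917,.5*.128,.866])
for s in(-.122,-.04,.03):cv2.circle(im,pr(g+s*u),4,(255,255,0),1)
w=camera("wrist")["image"][...,::-1];np.savez("pics/upw.npz",w=w)
w=cv2.resize(w,(300,225));im=cv2.copyMakeBorder(im,0,0,0,300,0);im[:225,500:]=w
cv2.imwrite("pics/up2.png",im)
E
```

```text
[ 0.38688198 -0.27892562  0.21241598] 0.019764586328159115
```

View pics/up2.png

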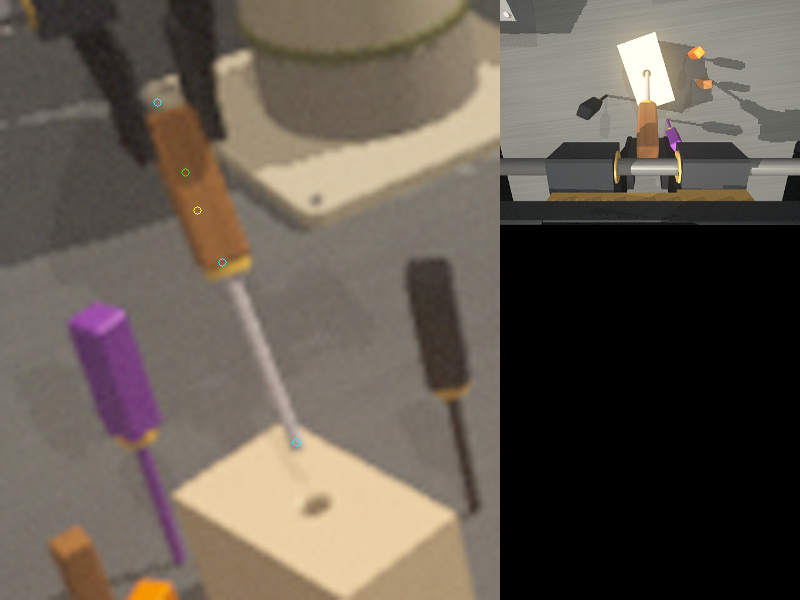

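The predicted points lie on the rod: the tip at (296,446) matches, and the handle end is slightly off. So the hold is nearly as planned. I'll refine the tilt and the tip offset.

```bash
python3 - <<'E'
from ax import *
c=dict(np.load("pics/up.npz"));e=np.array([.3870,-.2790,.2126]);g=e+[0,0,.019]
f=lambda x,y:(85+x/5-.4,110+y/5-.4)
q=onplane(c,[f(232,277),f(296,447)],g);print(q.round(4),(q-e).round(4))
d=q[0]-q[1];print(np.linalg.norm(d),np.degrees(np.arctan2(-d[0]*.9917+d[1]*.128,d[2])))
axis(c,(114,128,136,166))
# fit with known geometry: search tilt t and slide s minimising pixel error
def pr(p):
    x=c["view"]@np.r_[p,1];K=c["mtx"];return np.array([K[0,0]*x[0]/-x[2]+K[0,2],-K[1,1]*x[1]/-x[2]+K[1,2]])
best=[]
for t in np.arange(20,36,.5):
  for L in np.arange(.112,.135,.001):
    r=np.radians(t);u=np.array([-np.sin(r)*.9917,np.sin(r)*.128,np.cos(r)]);o=g-L*u
    err=sum(np.sum((pr(o+s*u)-f(*p))**2) for s,p in((0,(296,447)),(.082,(231.5,276)),(.152,(174,109))))
    best.append((err,t,L,*(o-e).round(4)))
for b in sorted(best)[:4]:print(b)
E
```

```text
[[ 0.4158 -0.2827  0.1946]
 [ 0.4448 -0.2865  0.1214]] [[ 0.0288 -0.0037 -0.018 ]
 [ 0.0578 -0.0075 -0.0912]]
0.07884202742143773 21.71734071683229
372 [ 0.4089 -0.2838  0.2345] axis [-0.405  0.059  0.913] tilt case x,y deg [-24.1   0.4]
img angle [  0.36    0.933 124.215 147.709]
(np.float64(7.945190578223296), np.float64(25.0), np.float64(0.127), np.float64(0.0532), np.float64(-0.0069), np.float64(-0.0961))
(np.float64(7.953500019759632), np.float64(25.5), np.float64(0.127), np.float64(0.0542), np.float64(-0.007), np.float64(-0.0956))
(np.float64(7.986522538282856), np.float64(24.5), np.float64(0.127), np.float64(0.0522), np.float64(-0.0067), np.float64(-0.0966))
(np.float64(8.008505608119247), np.float64(26.0), np.float64(0.127), np.float64(0.0552), np.float64(-0.0071), np.float64(-0.0951))
```

The tip was riding the hole's near wall, so the tilt is only about 25°. I'll lever it the remaining ~5°.

>>> {"name": "step_arm", "arguments": {
  "delta_pos": [
    [0.08,-0.01,-0.3],
    [0,0,-0.5],
    [0,0,-0.5],
    [0,0,-0.24],
    [0,0,0]
  ],
  "turn": [0,0,0,0,0]
}}

```text
time: 6.9
ee_pos: [0.3883, -0.2788, 0.1728]
eef_rot: [0.998, -0.065, -0.001, -0.001]
ft_force: [0.5, -0.4, -1.3]
width: 0.0199
grip_force: 40.0
```

>>> {"name": "step_arm", "arguments": {
  "delta_pos": [
    [0,0,0],
    [-0.18,0.023,-0.07],
    [-0.18,0.023,-0.08],
    [-0.18,0.023,-0.08],
    [0,0,0],
    [0,0,0]
  ],
  "turn": [0,0,0,0,0,0],
  "newtons": 10
}}

```text
time: 7.5
ee_pos: [0.3755, -0.2777, 0.1689]
eef_rot: [0.998, -0.065, 0.0, 0.0]
ft_force: [1.1, -0.5, -0.9]
width: 0.0198
grip_force: 10.0
```

>>> {"name": "step_arm", "arguments": {
  "delta_pos": [
    [0,0,0],
    [0,0,0],
    [0,0,0.5],
    [0,0,0.8],
    [0,0,0.8],
    [0,0,0],
    [0,0,0]
  ],
  "turn": [0,0,0,0,0,0,0],
  "newtons": 40
}}

```text
time: 8.2
ee_pos: [0.3758, -0.2777, 0.2216]
eef_rot: [0.998, -0.065, 0.0, 0.0]
ft_force: [0.7, -0.2, -1.5]
width: 0.0196
grip_force: 40.0
```

```bash
python3 - <<'E'
from ax import *
c=snap("scene","up3",(85,110,185,230),5);s=read_state();print(s["ee_pos"],s["eef_rot"])
axis(c,(106,122,138,168))
E
```

```text
[ 0.37541354 -0.27751302  0.22085181] [ 9.97893964e-01 -6.48659122e-02 -2.12925453e-04 -6.18930083e-05]
375 [ 0.3986 -0.2824  0.2443] axis [-0.46   0.061  0.886] tilt case x,y deg [-27.6   0.1]
img angle [  0.371   0.929 121.238 141.558]
```

View pics/up3.png

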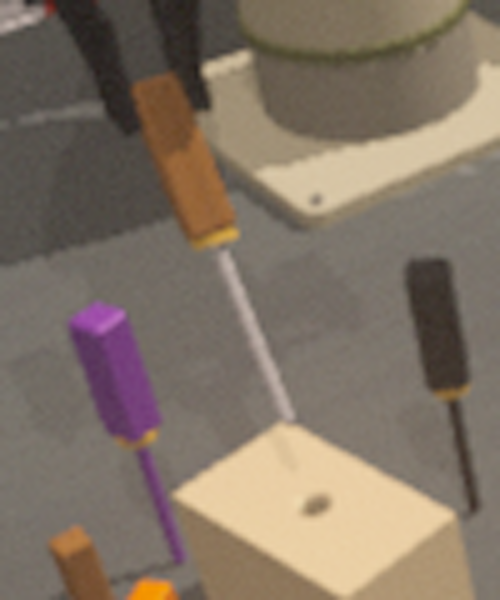

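The rod now leans about 28° and its tip is at (290,418). Next I work out the tip offset and the path to the slot.

```bash
python3 - <<'E'
from ax import *
c=dict(np.load("pics/up3.npz"));e=np.array([.3755,-.2776,.2212]);g=e+[0,0,.019]
f=lambda x,y:(85+x/5-.4,110+y/5-.4)
q=onplane(c,[f(290,419),f(219,251)],g);print((q-e).round(4))
t=np.radians(28.2)
for L in(.122,.125,.128):print(L,(g-e-L*np.array([-np.sin(t)*.9917,np.sin(t)*.128,np.cos(t)])).round(4))
o=(q-e)[0]
n=np.array([-.5*.9917,.5*.128,.866]);S=np.array([.6455,.0335,.100]);y=np.array([.128,.9917,0])
for d in(.02,0,-.035):print(d,"TCP centre",(S+n*d-o).round(4))
E
```

```text
[[ 0.0726 -0.0094 -0.082 ]
 [ 0.0308 -0.004  -0.0186]]
0.122 [ 0.0572 -0.0074 -0.0885]
0.125 [ 0.0586 -0.0076 -0.0912]
0.128 [ 0.06   -0.0077 -0.0938]
0.02 TCP centre [0.563  0.0442 0.1993]
0 TCP centre [0.5729 0.0429 0.182 ]
-0.035 TCP centre [0.5903 0.0406 0.1516]
```

>>> {"name": "step_arm", "arguments": {
  "delta_pos": [
    [0.4,0,0.5],
    [0.6,0.6,0.3],
    [0.6,0.9,0],
    [0.6,0.95,0],
    [0.6,1,0],
    [0.6,1,0],
    [0.6,1,0],
    [0.6,1,0],
    [0.6,1,0],
    [0.6,1,0],
    [0.6,1,0],
    [0.6,1,0]
  ],
  "turn": [0,0,0,0,0,0,0,0,0,0,0,0]
}}

```text
time: 9.45
ee_pos: [0.5506, -0.0154, 0.2401]
eef_rot: [0.998, -0.065, -0.001, 0.0]
ft_force: [0.6, -1.5, -1.4]
width: 0.0197
grip_force: 40.0
```

>>> {"name": "step_arm", "arguments": {
  "delta_pos": [
    [0.2,0.8,-0.1],
    [0.2,0.9,-0.3],
    [0.1,0.8,-0.2],
    [0,0.3,0],
    [0,0,0],
    [0,0,0]
  ],
  "turn": [0,0,0,0,0,0]
}}

```text
time: 10.05
ee_pos: [0.5631, 0.0524, 0.2262]
eef_rot: [0.998, -0.065, -0.0, 0.0]
ft_force: [0.6, -0.6, -1.5]
width: 0.0196
grip_force: 40.0
```

```bash
python3 - <<'E'
from h import *
c=snap("scene","hov",(240,110,400,230),5);print(read_state()["ee_pos"],read_state()["eef_rot"])
w=snap("wrist","hovw",None,1);t=snap("top","hovt")
im=cv2.imread("pics/hov.png");im=cv2.resize(im,(480,360));b=cv2.resize(w["image"][...,::-1],(320,240))
print(np.linalg.inv(w["view"]).round(3).tolist())
o=np.zeros((600,800,3),np.uint8);o[:600,:800]=cv2.resize(c["image"][110:230,240:400,::-1],(800,600),interpolation=cv2.INTER_CUBIC);o[:240,480:]=b
cv2.imwrite("pics/hov2.png",o)
E
```

```text
[0.56322055 0.05209845 0.22632022] [ 9.97839047e-01 -6.57045866e-02  8.46415505e-05  3.70157587e-04]
[[-0.131, 0.953, 0.274, 0.638], [-0.991, -0.126, -0.035, 0.042], [0.001, -0.276, 0.961, 0.423], [0.0, 0.0, 0.0, 1.0]]
```

View pics/hov2.png

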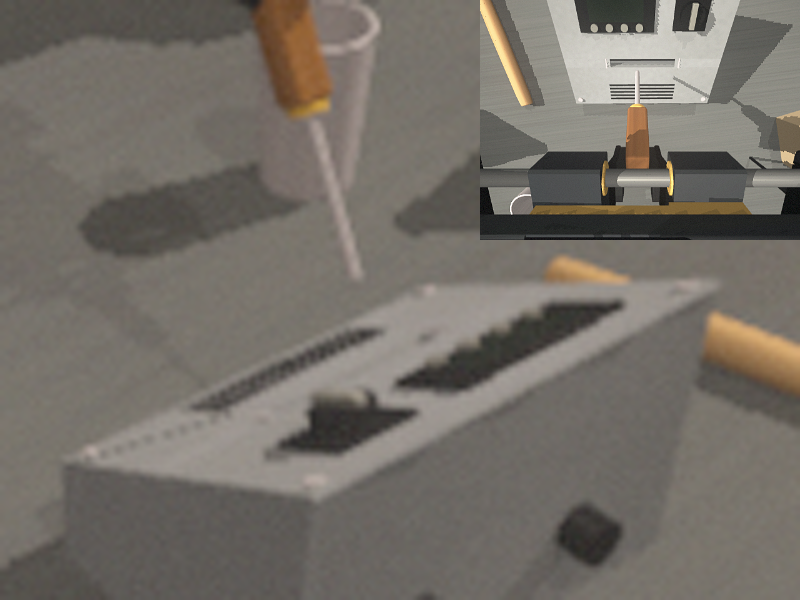

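The tip shows at (357,276) in the scene crop and just before the slot in the wrist inset (637,70). I'll zoom the wrist view to triangulate it.

```bash
python3 - <<'E'
import numpy as np,cv2
c=np.load("pics/hovw.npz");im=c["image"][70:190,190:330,::-1]
cv2.imwrite("pics/wz.png",cv2.resize(im,(700,600),interpolation=cv2.INTER_CUBIC))
E
```

```text
(no output)
```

View pics/wz.png

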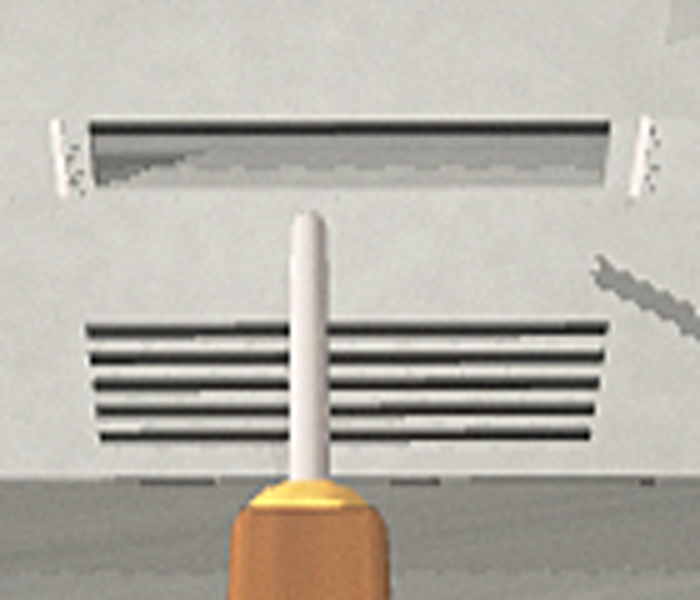

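The wrist crop shows the slot mouth spanning (90,121)–(611,188) and the tip at (309,212), clear of the slot.

```bash
python3 - <<'E'
from ax import *
w=dict(np.load("pics/hovw.npz"));s=dict(np.load("pics/hov.npz"));P=pts(w)
f=lambda x,y:(190+x/5-.4,70+y/5-.4)
ok=w["z_map"]>0
m=ok&box(205,75,315,165)&~box(243,105,260,165)&~box(205,92,315,110)&(P[...,2]>.05)
p=P[m];A=np.c_[p[:,:2],np.ones(len(p))];k=np.ones(len(p),bool)
for _ in range(5):
    a=np.linalg.lstsq(A[k],p[k,2],rcond=None)[0];k=abs(A@a-p[:,2])<.003
n=np.r_[-a[:2],1];n/=np.linalg.norm(n);print("panel n",n,np.degrees(np.arccos(n[2])),"yaw",np.arctan2(n[1],-n[0]))
def ray(c,px):
    T=np.linalg.inv(c["view"]);K=c["mtx"];d=T[:3,:3]@np.array([(px[0]-K[0,2])/K[0,0],-(px[1]-K[1,2])/K[1,1],-1]);return T[:3,3],d
def hit(c,px):
    o,d=ray(c,px);return o+d*(a[0]*o[0]+a[1]*o[1]+a[2]-o[2])/(d[2]-a[0]*d[0]-a[1]*d[1])
C=[hit(w,f(*q)) for q in((90,121),(611,121),(609,188),(95,188))];C=np.array(C);print(C.round(4));S=C.mean(0);yv=C[0]-C[1];print("slot",S,"len",np.linalg.norm(yv),"wid",np.linalg.norm(C[1]-C[2]),"dir",np.degrees(np.arctan2(yv[1],yv[0])))
def tri(p1,p2):
    o1,d1=ray(w,p1);o2,d2=ray(s,p2);M=np.c_[d1,-d2];t=np.linalg.lstsq(M,o2-o1,rcond=None)[0];a_,b_=o1+t[0]*d1,o2+t[1]*d2;return (a_+b_)/2,np.linalg.norm(a_-b_)
g=lambda x,y:(240+x/5-.4,110+y/5-.4)
tip,e1=tri(f(309,213),g(358,278));fe,e2=tri(f(309,488),g(313,117));print("tip",tip,e1,"ferr",fe,e2);
d=fe-tip;print(np.linalg.norm(d),"tilt",np.degrees(np.arctan2(-d[0]*.9917+d[1]*.128,d[2])))
for v in(116,120,130,140,150,160):print(v,P[v,250:254].round(4).tolist()[1:3])
e=np.array([.5632,.0522,.2263]);print("tip-e",tip-e,"tip height over panel",(tip-S)@n,"tip-S",tip-S)
E
```

```text
panel n [-0.49446706  0.06360785  0.86686583] 29.903553219968213 yaw 0.1279365887041218
[[ 0.6578  0.0811  0.104 ]
 [ 0.6448 -0.0172  0.1038]
 [ 0.6325 -0.0171  0.0968]
 [ 0.6458  0.0831  0.097 ]]
slot [0.64523124 0.03250126 0.10038716] len 0.09916074953320518 wid 0.014145878062003793 dir 82.46124526328478
tip [0.6358636  0.04197535 0.14427421] 0.00018224895816904054 ferr [0.60056697 0.04611558 0.21231303] 0.0018961773902729665
0.0767611495990326 tilt 27.57604263749544
116 [[0.633, 0.0428, 0.1491], [0.6329, 0.0419, 0.1502]]
120 [[0.63, 0.0432, 0.1552], [0.6299, 0.0423, 0.155]]
130 [[0.6229, 0.0441, 0.1696], [0.6228, 0.0433, 0.1687]]
140 [[0.6164, 0.0449, 0.1814], [0.6163, 0.0442, 0.1812]]
150 [[0.6103, 0.0457, 0.1924], [0.6101, 0.045, 0.191]]
160 [[0.6047, 0.0465, 0.2026], [0.6046, 0.0458, 0.2025]]
tip-e [ 0.0726636  -0.01022465 -0.08202579] tip height over panel 0.04327879709592774 tip-S [-0.00936763  0.00947409  0.04388705]
```

>>> {"name": "step_arm", "arguments": {
  "delta_pos": [
    [0.093,0.248,-0.372],
    [0.093,0.248,-0.372],
    [0.093,0.248,-0.372],
    [0.093,0.248,-0.372],
    [0,0,0],
    [0,0,0]
  ],
  "turn": [0,0,0,0,0,0]
}}

```text
time: 10.8
ee_pos: [0.5723, 0.0787, 0.1887]
eef_rot: [0.998, -0.065, -0.0, 0.0]
ft_force: [0.1, -0.4, -0.6]
width: 0.0198
grip_force: 40.0
```

>>> {"name": "step_arm", "arguments": {
  "delta_pos": [
    [0.091,-0.012,-0.16],
    [0.091,-0.012,-0.16],
    [0.091,-0.012,-0.16],
    [0.091,-0.012,-0.16],
    [0.091,-0.012,-0.16],
    [0,0,0]
  ],
  "turn": [0,0,0,0,0,0]
}}

```text
time: 11.4
ee_pos: [0.5837, 0.0767, 0.1682]
eef_rot: [0.998, -0.065, -0.001, 0.0]
ft_force: [-0.5, -0.2, -0.4]
width: 0.0195
grip_force: 40.0
```

>>> {"name": "step_arm", "arguments": {
  "delta_pos": [
    [0.091,-0.012,-0.16],
    [0.091,-0.012,-0.16],
    [0.091,-0.012,-0.16],
    [0.091,-0.012,-0.16],
    [0.091,-0.012,-0.16],
    [0,0,0]
  ],
  "turn": [0,0,0,0,0,0]
}}

```text
time: 12.0
ee_pos: [0.5951, 0.0753, 0.1482]
eef_rot: [0.998, -0.065, -0.001, 0.0]
ft_force: [-0.2, -0.2, -1.2]
width: 0.0195
grip_force: 40.0
```

>>> {"name": "step_arm", "arguments": {
  "delta_pos": [
    [0.02,-0.003,-0.035],
    [0.02,-0.003,-0.035],
    [0,0,0]
  ],
  "turn": [0,0,0]
}}

```text
time: 12.3
ee_pos: [0.5962, 0.0753, 0.1473]
eef_rot: [0.998, -0.065, 0.0, 0.0]
ft_force: [-0.2, 0.1, -1.1]
width: 0.0199
grip_force: 40.0
```

>>> {"name": "step_arm", "arguments": {
  "delta_pos": [
    [0.02,-0.003,-0.035],
    [0.02,-0.003,-0.035],
    [0,0,0]
  ],
  "turn": [0,0,0]
}}

```text
time: 12.6
ee_pos: [0.597, 0.0756, 0.1466]
eef_rot: [0.998, -0.065, 0.0, 0.0]
ft_force: [-5.9, 0.4, 8.9]
width: 0.0193
grip_force: 40.0
```

>>> {"name": "step_arm", "arguments": {
  "delta_pos": [
    [0.02,-0.003,-0.035],
    [0,0,0]
  ],
  "turn": [0,0]
}}

```text
time: 12.8
ee_pos: [0.5973, 0.0757, 0.1464]
eef_rot: [0.998, -0.065, 0.0, 0.0]
ft_force: [-8.8, 0.4, 13.9]
width: 0.0196
grip_force: 40.0
```

Contact on the module fronts at 40–41 mm depth, with the force square to the panel. I'll ease off a little and slide towards -y, watching for the force to drop.

>>> {"name": "step_arm", "arguments": {
  "delta_pos": [
    [-0.03,0.004,0.052],
    [-0.015,-0.119,0],
    [-0.015,-0.119,0]
  ],
  "turn": [0,0,0]
}}

```text
time: 13.1
ee_pos: [0.5962, 0.071, 0.1466]
eef_rot: [0.998, -0.064, 0.0, -0.001]
ft_force: [-3.4, 6.0, 5.5]
width: 0.0196
grip_force: 40.3
```

>>> {"name": "step_arm", "arguments": {
  "delta_pos": [
    [-0.015,-0.119,0],
    [-0.015,-0.119,0]
  ],
  "turn": [0,0]
}}

```text
time: 13.3
ee_pos: [0.5955, 0.0627, 0.1457]
eef_rot: [0.998, -0.065, 0.0, 0.0]
ft_force: [0.5, -0.0, -0.9]
width: 0.0197
grip_force: 40.0
```

>>> {"name": "step_arm", "arguments": {
  "delta_pos": [
    [0.03,-0.004,-0.052],
    [0.02,-0.003,-0.035],
    [0,0,0]
  ],
  "turn": [0,0,0]
}}

```text
time: 13.6
ee_pos: [0.5966, 0.0629, 0.1433]
eef_rot: [0.998, -0.065, -0.0, 0.0]
ft_force: [0.3, 0.2, -1.0]
width: 0.0197
grip_force: 40.0
```

It is in the well: 3 mm deeper with no force. Continue in to the button.

>>> {"name": "step_arm", "arguments": {
  "delta_pos": [
    [0.04,-0.005,-0.07],
    [0.04,-0.005,-0.07],
    [0.04,-0.005,-0.07],
    [0,0,0]
  ],
  "turn": [0,0,0,0]
}}

```text
time: 14.0
ee_pos: [0.5996, 0.0627, 0.1381]
eef_rot: [0.998, -0.065, -0.0, 0.0]
ft_force: [-0.0, 0.1, -0.1]
width: 0.0194
grip_force: 40.0
```

>>> {"name": "step_arm", "arguments": {
  "delta_pos": [
    [0.04,-0.005,-0.07],
    [0.04,-0.005,-0.07],
    [0.04,-0.005,-0.07],
    [0,0,0]
  ],
  "turn": [0,0,0,0]
}}

```text
time: 14.4
ee_pos: [0.6027, 0.0624, 0.1333]
eef_rot: [0.998, -0.065, -0.0, 0.0]
ft_force: [-1.6, -0.7, 1.3]
width: 0.0199
grip_force: 40.0
```

>>> {"name": "step_arm", "arguments": {
  "delta_pos": [
    [0.04,-0.005,-0.07],
    [0.04,-0.005,-0.07],
    [0,0,0]
  ],
  "turn": [0,0,0]
}}

```text
time: 14.7
ee_pos: [0.6047, 0.0621, 0.1296]
eef_rot: [0.998, -0.065, -0.0, 0.0]
ft_force: [-1.3, -0.3, 2.2]
width: 0.0197
grip_force: 40.0
```

>>> {"name": "step_arm", "arguments": {
  "delta_pos": [
    [0.04,-0.005,-0.07],
    [0.02,-0.003,-0.035],
    [0,0,0]
  ],
  "turn": [0,0,0]
}}

```text
time: 15.0
ee_pos: [0.606, 0.0623, 0.128]
eef_rot: [0.998, -0.065, -0.0, 0.0]
ft_force: [-6.4, 1.1, 11.6]
width: 0.0197
grip_force: 40.0
```

>>> {"name": "step_arm", "arguments": {
  "delta_pos": [
    [0.02,-0.003,-0.035],
    [0.02,-0.003,-0.035],
    [0,0,0]
  ],
  "turn": [0,0,0]
}}

```text
time: 15.3
ee_pos: [0.6068, 0.0626, 0.1276]
eef_rot: [0.998, -0.065, 0.0, 0.0]
ft_force: [-13.3, 0.3, 21.1]
width: 0.0194
grip_force: 40.0
```

The button is home: the force rose to 25 N against the stop after about 7 mm of travel. Withdraw.

>>> {"name": "step_arm", "arguments": {
  "delta_pos": [
    [-0.12,0.016,0.22],
    [-0.247,0.032,0.433],
    [-0.247,0.032,0.433],
    [-0.247,0.032,0.433],
    [-0.247,0.032,0.433],
    [-0.247,0.032,0.433],
    [-0.247,0.032,0.433],
    [0,0,0.6],
    [0,0,0.4]
  ],
  "turn": [0,0,0,0,0,0,0,0,0]
}}

```text
time: 16.2
ee_pos: [0.5675, 0.0669, 0.2227]
eef_rot: [0.998, -0.065, 0.001, 0.0]
ft_force: [-0.0, 1.1, -0.8]
width: 0.0192
grip_force: 40.0
```

```bash
python3 - <<'E'
from ax import *
w=snap("wrist","w2");print(read_state()["ee_pos"]);P=pts(w);e=read_state()["ee_pos"]
for v in range(108,170,6):print(v,(P[v,251:253]-e).round(4).tolist())
E
```

```text
[0.56819896 0.06703446 0.2239881 ]
108 [[0.0758, -0.0101, -0.1309], [0.0757, -0.0111, -0.1297]]
114 [[0.0708, -0.0095, -0.0802], [0.0707, -0.0103, -0.0798]]
120 [[0.0662, -0.0089, -0.0723], [0.0661, -0.0097, -0.0713]]
126 [[0.0619, -0.0084, -0.0625], [0.0617, -0.0092, -0.0639]]
132 [[0.0578, -0.0079, -0.0543], [0.0576, -0.0086, -0.0559]]
138 [[0.0538, -0.0073, -0.049], [0.0537, -0.0081, -0.049]]
144 [[0.0501, -0.0069, -0.0412], [0.0499, -0.0076, -0.0418]]
150 [[0.0463, -0.0064, -0.0362], [0.0464, -0.0071, -0.035]]
156 [[0.043, -0.0059, -0.0289], [0.0428, -0.0066, -0.0296]]
162 [[0.0396, -0.0055, -0.0242], [0.0398, -0.0062, -0.0219]]
168 [[0.0385, -0.0054, -0.0067], [0.0382, -0.006, -0.0077]]
```

The hold is unchanged: tip offset (0.0725, -0.010, -0.082), lean about 28°. Now back to the firebrick.

>>> {"name": "step_arm", "arguments": {
  "delta_pos": [
    [-0.45,-0.8,0.4],
    [-0.555,-0.98,0.2],
    [-0.555,-0.98,0],
    [-0.555,-0.98,0],
    [-0.555,-0.98,0],
    [-0.555,-0.98,0],
    [-0.555,-0.98,0],
    [-0.555,-0.98,0],
    [-0.555,-0.98,0],
    [-0.555,-0.98,0],
    [-0.555,-0.98,0],
    [-0.555,-0.98,0]
  ],
  "turn": [0,0,0,0,0,0,0,0,0,0,0,0]
}}

```text
time: 17.45
ee_pos: [0.4027, -0.2236, 0.2359]
eef_rot: [0.998, -0.065, 0.0, 0.0]
ft_force: [0.8, 1.3, -0.7]
width: 0.0194
grip_force: 40.0
```

>>> {"name": "step_arm", "arguments": {
  "delta_pos": [
    [-0.5,-0.9,0],
    [-0.5,-0.9,0],
    [-0.2,-0.3,-0.3],
    [0,0,-0.6],
    [0,0,-0.4],
    [0,0,0],
    [0,0,0]
  ],
  "turn": [0,0,0,0,0,0,0]
}}

```text
time: 18.15
ee_pos: [0.3736, -0.2745, 0.2034]
eef_rot: [0.998, -0.064, -0.0, -0.0]
ft_force: [0.2, -0.0, -0.6]
width: 0.0193
grip_force: 40.0
```

```bash
cat > wz.py <<'E'
from ax import *
import sys
w=snap("wrist",sys.argv[1]);e=read_state()["ee_pos"];P=pts(w);print(e,read_state()["ft_force"])
st=(w["z_map"]>0)&(abs(P[...,2]-.09)<.006)&(abs(P[...,0]-.4465)<.09)&(abs(P[...,1]+.2855)<.07);rect("stand",st,P)
for v in range(60,200,6):
    r=P[v,245:258];m=(r[:,2]>.1)&(r[:,2]<e[2]-.002)
    if m.any():q=r[m];print(v,q.mean(0).round(4),m.sum())
E
python3 wz.py w3
```

```text
[ 0.37374457 -0.27476013  0.20382042] [ 0.22905003 -0.44028256 -1.03174101]
stand 7938 rect c [ 447.  -286.5] [114.3  64.2] 10.7 mean [ 0.4529 -0.2867  0.0903] z 0.086 0.093
114 [ 0.445  -0.2838  0.1241] 7
120 [ 0.4404 -0.2832  0.1323] 7
126 [ 0.4361 -0.2827  0.1406] 7
132 [ 0.4319 -0.2822  0.1478] 7
138 [ 0.4279 -0.282   0.1545] 8
144 [ 0.4242 -0.2816  0.1623] 8
150 [ 0.4205 -0.2811  0.1683] 8
156 [ 0.4171 -0.2806  0.1745] 8
162 [ 0.4138 -0.2799  0.1803] 8
168 [ 0.4126 -0.2797  0.1971] 13
```

>>> {"name": "step_arm", "arguments": {
  "delta_pos": [
    [0.02,-0.08,-0.1],
    [0,0,-0.4],
    [0,0,-0.4],
    [0,0,-0.4],
    [0,0,-0.3],
    [0,0,0]
  ],
  "turn": [0,0,0,0,0,0]
}}

```text
time: 18.8
ee_pos: [0.3739, -0.2768, 0.1623]
eef_rot: [0.998, -0.065, -0.0, -0.0]
ft_force: [2.3, -0.7, -0.8]
width: 0.0195
grip_force: 40.0
```

```bash
python3 wz.py w4
```

```text
[ 0.37397237 -0.27688752  0.16302048] [ 2.06142727 -0.4780787  -0.35989289]
stand 10457 rect c [ 447.1 -286.4] [114.3  64.2] 10.6 mean [ 0.4543 -0.2867  0.0904] z 0.084 0.096
120 [ 0.441  -0.2856  0.1013] 1
126 [ 0.4367 -0.285   0.1069] 7
132 [ 0.4325 -0.2849  0.1129] 8
138 [ 0.4287 -0.2844  0.1197] 8
144 [ 0.425  -0.2839  0.126 ] 8
150 [ 0.4214 -0.2834  0.132 ] 8
156 [ 0.4179 -0.2826  0.1371] 9
162 [ 0.4147 -0.2822  0.143 ] 9
168 [ 0.4133 -0.282   0.1583] 11
```

>>> {"name": "step_arm", "arguments": {
  "delta_pos": [
    [0,0,0],
    [0.2,-0.025,0],
    [0.22,-0.029,0.144],
    [0.22,-0.029,0.144],
    [0.23,-0.03,0.118],
    [0.23,-0.03,0.118],
    [0.24,-0.031,0.094],
    [0.24,-0.031,0.094],
    [0,0,0]
  ],
  "turn": [0,0,0,0,0,0,0,0,0],
  "newtons": 10
}}

```text
time: 19.75
ee_pos: [0.4142, -0.2822, 0.1814]
eef_rot: [0.998, -0.065, 0.0, 0.0]
ft_force: [0.3, -0.2, -0.9]
width: 0.02
grip_force: 10.0
```

```bash
python3 wz.py w5
```

```text
[ 0.41365969 -0.2821744   0.18117688] [-0.16564743 -0.7931031  -1.19042117]
stand 7552 rect c [ 447.  -286.5] [114.2  64.1] 10.8 mean [ 0.4569 -0.287   0.0904] z 0.084 0.096
162 [ 0.4469 -0.2865  0.1104] 7
168 [ 0.4439 -0.2861  0.1222] 7
174 [ 0.441  -0.2861  0.1328] 8
180 [ 0.4385 -0.2858  0.1435] 8
186 [ 0.4395 -0.2856  0.1671] 13
192 [ 0.4379 -0.2854  0.1771] 13
```

>>> {"name": "step_arm", "arguments": {
  "delta_pos": [
    [0.22,-0.028,0.05],
    [0.22,-0.028,0.04],
    [0.22,-0.028,0.03],
    [0.22,-0.028,0],
    [0.2,-0.026,0],
    [0,0,0]
  ],
  "turn": [0,0,0,0,0,0]
}}

```text
time: 20.4
ee_pos: [0.4409, -0.2855, 0.1839]
eef_rot: [0.998, -0.065, -0.0, -0.0]
ft_force: [0.2, 0.9, -1.7]
width: 0.0198
grip_force: 10.0
```

```bash
python3 wz.py w6; python3 - <<'E'
from ax import *
c=snap("scene","s6");axis(c,(118,130,165,190))
E
```

```text
[ 0.44053598 -0.28555078  0.18396328] [ 0.24127318 -0.52828262 -0.61086003]
stand 6434 rect c [ 447.1 -286.3] [114.1  64.2] 10.7 mean [ 0.4597 -0.287   0.0904] z 0.084 0.096
186 [ 0.4518 -0.2874  0.1087] 6
192 [ 0.4508 -0.2868  0.1254] 7
198 [ 0.4497 -0.2871  0.1403] 8
348 [ 0.4515 -0.2891  0.2029] axis [-0.074  0.014  0.997] tilt case x,y deg [-4.3  0.2]
img angle [  0.283   0.959 135.689 170.04 ]
```

>>> {"name": "step_arm", "arguments": {
  "delta_pos": [
    [0.17,-0.022,0],
    [0.17,-0.022,0],
    [0,0,0],
    [-0.1,0.013,0],
    [0,0,-0.3],
    [0,0,-0.4],
    [0,0,0]
  ],
  "turn": [0,0,0,0,0,0,0]
}}

```text
time: 21.2
ee_pos: [0.4452, -0.2859, 0.1647]
eef_rot: [0.998, -0.065, -0.001, -0.001]
ft_force: [-0.6, -0.4, -0.7]
width: 0.0199
grip_force: 10.0
```

```bash
python3 wz.py w7; python3 - <<'E'
from ax import *
c=snap("scene","s7");axis(c,(118,130,165,200))
E
```

```text
[ 0.44556573 -0.28610203  0.16553059] [-0.16831004  0.0884501  -0.38289294]
stand 6836 rect c [ 447.2 -286.3] [113.9  64.2] 10.7 mean [ 0.4625 -0.2865  0.0904] z 0.084 0.093
198 [ 0.4493 -0.2869  0.1043] 6
331 [ 0.4549 -0.2894  0.1851] axis [-0.023  0.018  1.   ] tilt case x,y deg [-1.4  0.8]
img angle [  0.255   0.967 138.389 178.047]
```

Nearly upright (1.4°), centred and free in the hole. Lower the rest, checking force.

>>> {"name": "step_arm", "arguments": {
  "delta_pos": [
    [0,0,-0.4],
    [0,0,-0.5],
    [0,0,-0.5],
    [0,0,-0.3],
    [0,0,0],
    [0,0,0]
  ],
  "turn": [0,0,0,0,0,0]
}}

```text
time: 21.9
ee_pos: [0.4463, -0.2864, 0.1241]
eef_rot: [0.998, -0.065, -0.0, -0.0]
ft_force: [-0.9, -0.8, -1.3]
width: 0.0202
grip_force: 10.0
```

>>> {"name": "step_arm", "arguments": {
  "delta_pos": [
    [0,0,-0.12],
    [0,0,-0.1],
    [0,0,0]
  ],
  "turn": [0,0,0]
}}

```text
time: 22.2
ee_pos: [0.4461, -0.2864, 0.1184]
eef_rot: [0.998, -0.065, -0.0, -0.0]
ft_force: [-0.0, -0.2, -0.7]
width: 0.02
grip_force: 10.0
```

```bash
python3 - <<'E'
from ax import *
c=snap("scene","s8");axis(c,(118,150,165,222));print(read_state()["ft_force"])
P=pts(c);i=c["image"].astype(int);m=box(118,150,165,222)&(c["z_map"]>0)&(i[...,0]>i[...,2]*1.7)&(abs(P[...,0]-.45)<.03)&(abs(P[...,1]+.29)<.03);print(np.percentile(P[m][:,2],[1,50,99]))
E
```

```text
305 [ 0.4548 -0.2898  0.1373] axis [0.031 0.014 0.999] tilt case x,y deg [1.6 1. ]
img angle [  0.251   0.968 143.153 195.997]
[-0.12054253 -0.90994005 -1.76021108]
[0.09031651 0.15305972 0.25500361]
```

>>> {"name": "step_arm", "arguments": {
  "delta_pos": [
    [0,0,-0.06],
    [0,0,-0.06],
    [0,0,0]
  ],
  "turn": [0,0,0]
}}

```text
time: 22.55
ee_pos: [0.4461, -0.2864, 0.1154]
eef_rot: [0.998, -0.065, -0.0, -0.0]
ft_force: [-0.3, -0.2, -1.3]
width: 0.0198
grip_force: 10.0
```

>>> {"name": "step_arm", "arguments": {
  "delta_pos": [
    [0,0,-0.04],
    [0,0,-0.04],
    [0,0,0]
  ],
  "turn": [0,0,0]
}}

```text
time: 22.85
ee_pos: [0.4461, -0.2864, 0.1135]
eef_rot: [0.998, -0.065, -0.0, -0.0]
ft_force: [-0.3, -0.1, -0.1]
width: 0.0195
grip_force: 10.0
```

>>> {"name": "step_arm", "arguments": {
  "delta_pos": [
    [0,0,-0.04],
    [0,0,-0.04],
    [0,0,0]
  ],
  "turn": [0,0,0]
}}

```text
time: 23.15
ee_pos: [0.4465, -0.2865, 0.112]
eef_rot: [0.998, -0.065, 0.0, 0.0]
ft_force: [0.0, -0.4, 1.9]
width: 0.0199
grip_force: 10.0
```

>>> {"name": "step_arm", "arguments": {
  "delta_pos": [
    [0,0,-0.04],
    [0,0,0]
  ],
  "turn": [0,0]
}}

```text
time: 23.35
ee_pos: [0.4471, -0.2868, 0.1118]
eef_rot: [0.998, -0.065, 0.001, 0.001]
ft_force: [-1.4, 0.8, 7.9]
width: 0.0199
grip_force: 10.0
```

Ferrule is down on the brick. Release by a partial opening, then rise clear.

>>> {"name": "step_arm", "arguments": {
  "delta_pos": [
    [0,0,0.04],
    [0,0,0],
    [0,0,0],
    [0,0,0],
    [0,0,0],
    [0,0,0],
    [0,0,0],
    [0,0,0]
  ],
  "turn": [0,0,0,0,0,0,0,0],
  "grip": 0.4
}}

```text
time: 24.15
ee_pos: [0.4462, -0.2864, 0.1116]
eef_rot: [0.998, -0.065, 0.0, 0.0]
ft_force: [0.3, 0.2, -0.1]
width: 0.052
grip_force: 0.0
```

>>> {"name": "step_arm", "arguments": {
  "delta_pos": [
    [0,0,0.3],
    [0,0,0.8],
    [0,0,1],
    [0,0,1],
    [0,0,1],
    [0,0,1],
    [0,0,0],
    [0,0,0],
    [0,0,0]
  ],
  "turn": [0,0,0,0,0,0,0,0,0]
}}

```text
time: 25.05
ee_pos: [0.4458, -0.2862, 0.2384]
eef_rot: [0.998, -0.065, -0.001, -0.0]
ft_force: [-1.0, 0.1, -0.6]
width: 0.0523
grip_force: 0.0
```

```bash
python3 - <<'E'
from ax import *
c=snap("scene","fin",None,1.5);axis(c,(130,178,158,218))
P=pts(c);i=c["image"].astype(int);mm=box(130,178,158,218)&(c["z_map"]>0)&(i[...,0]>i[...,2]*1.9)&(P[...,2]>.097);rect("rod",mm,P)
E
```

```text
304 [ 0.4547 -0.29    0.1317] axis [-0.019  0.027  0.999] tilt case x,y deg [-1.3  1.4]
img angle [  0.268   0.963 143.539 197.971]
rod 270 rect c [ 451.2 -288.4] [18.  18.5] 82.8 mean [ 0.4553 -0.2903  0.1344] z 0.097 0.162
```

View pics/fin.png

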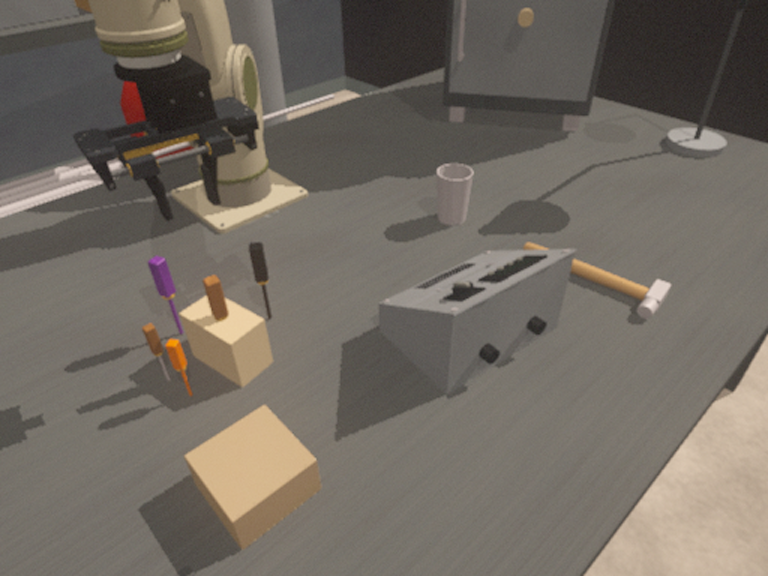

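The rod stands in the firebrick at (215,297) as at the start. The tumbler (455,195), hammer (600,280) and loose brick (253,472) look unmoved, and the gripper is clear of everything.

```bash
python3 -c "
from bench import *
print(close_job())"
```

```text
the job is handed in; nothing more can be done
None
```

I pushed the reset button against its stop (about 7 mm of travel, 25 N), stood the rod back upright in the firebrick, left the tumbler, hammer and loose brick in place, and handed the job in at about 25 s; no verdict came back.

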